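Refill a glue flask on the sprung dock

TASK

Slide the yellow tape roll that someone parked on the glue refill dock up off its brass spigot and lay it flat in the grey tray. Then set the round white glue flask, kept upright, into the dock's red sprung ring and press it straight down until the ring is fully down, and finish while still holding it pressed there. Leave everything else on the table where it is.

Things in the scene. Friction and masses are not known exactly. Their poses are not given: they have to be found in the camera images.
- dock: glue refill dock, fixed to the table: blue base plate 120 x 120 x 12 mm with a low grey cup (74 mm across, top 34 mm above the table) and, on its vertical centre line, a brass spigot 12 mm thick whose tip is 82 mm above the table. The sprung red ring sits round the spigot above the cup. Origin: centre of the underside, z up
- ring_seat (a point): centre of the top rim of the red sprung ring (62 mm across outside, hole 48 mm, 12 mm tall), on the spigot's line; 60 mm above the table when the ring is up, and it moves down with the ring; z up. The rim is the seat of the flask
- ring (a joint): how far the red ring is pressed down, m: 0 up, 0.018 fully down at its stop. Its spring pushes up with 4 N at the top and 13 N fully down, and lifts the ring again when let go
- tape_roll: yellow tape roll with a cardboard core, 66 mm across, 18 mm tall, hole 26 mm, about 60 g; at the start it lies flat on the red ring with the spigot through its hole (22 mm of spigot stands above the ring's rim). Origin: centre of its underside, z along its axis
- tray: shallow grey tray fixed to the table, 170 (x) x 150 (y) mm outside, 22 mm tall, walls and floor 5 mm thick, empty. Origin: centre of its underside, z up
- flask: round white glue flask, 95 mm tall, 130 to 250 g, standing: ball body 66 mm across (widest 27 mm up), flat foot 38 mm across, firm orange cap 28 mm across from 62 to 95 mm up, flat top. In the foot's centre an open socket 22 mm wide, 50 mm deep goes over the spigot. Seated, the foot is about 4 mm below the ring's rim. Origin: centre of the foot, z up
- flask_cap (a point): centre of the flat top of the flask's orange cap, 95 mm above the foot
- glue_jar: small white jar with a blue cap, 40 mm wide, 55 mm tall; not part of the job; origin at its underside
- blue_tape: blue roll of tape lying on the table, 80 mm wide, 25 mm tall; not part of the job; origin at its underside
- brush: flat brush with a wooden handle, lying on the table; not part of the job; origin at its underside
- massing: small stepped wooden block model, 60 x 50 mm, 60 mm tall; not part of the job; origin at its underside
- carton: tall red carton, 90 x 70 x 200 mm; not part of the job; origin at its underside
- phone: flat white phone, 140 x 70 x 9 mm; not part of the job; origin at its underside
- brush_cup: grey cup with brushes in it, 70 mm wide, 80 mm tall (brushes reach 180 mm); not part of the job; origin at its underside
There are look-alikes about, which are no part of the job. Of the things that look like the dock, the middle-sized one is meant.

How it is judged:
On the way, in this order (a step that is already met when the one before it is completed fails the run):
1. the tape roll has been lifted clear of the spigot's tip, with the ring up (z of tape_roll in the frame of dock above 0.083 m and value of joint ring below 0.006 m), for 0.1 s.
2. the tape roll lies flat in the tray, let go (x of tape_roll in the frame of tray between -0.052 and 0.052 m and y of tape_roll in the frame of tray between -0.042 and 0.042 m and z of tape_roll in the frame of tray below 0.01 m and angle between tape_roll's own z axis and vertical below 0.1 rad and linear speed of tape_roll below 0.02 m/s and contact force between tape_roll and the arm below 0.2 N and contact force between tape_roll and the fingers below 0.2 N), for 0.2 s.
3. the flask is seated upright in the ring and the robot presses it fully down (value of joint ring above 0.0155 m and horizontal distance between flask and ring_seat below 0.004 m and z of flask in the frame of ring_seat between -0.01 and 0 m and angle between flask's own z axis and vertical below 0.12 rad and contact force between flask and dock above 6 N and contact force between flask and the fingers above 3 N and linear speed of flask below 0.01 m/s), for 0.3 s.
At the end, for the whole second after the job is handed in: Flask in the ring, centred to 4 mm, foot under the rim, upright to 0.12 rad, still, pressed by the fingers (over 3 N; on the dock over 6 N), ring down over 15.5 of 18 mm. Tape roll flat on the tray floor, within 52 x 42 mm of its centre, at rest, untouched by the robot (all of step 2 and all of step 3); the arm keeps its last pose, push and grip.
It fails at once if the flask is tipped by more than 0.6 rad (angle between flask's own z axis and vertical above 0.6 rad).
It fails at once if a bystander is moved by more than 25 mm (distance of any of glue_jar, blue_tape, brush, massing, carton, phone, brush_cup from where it was at the start of the episode above 0.025 m).
It also fails if it takes over 67 s, if anything falls off the work surface, if the arm or the gripper's body presses on something with over 40 N, if the wrist force passes 120 N, or if a joint passes its speed limit or range.

ROBOT

A 6-joint arm with a two-finger parallel gripper is mounted at the origin on the work surface. World frame = base frame: x ahead of the robot, y to its left, z up, the work surface at z = 0. Lengths are in m, angles in rad, forces in N, time in s.
With the tool pointing down it reaches from about 0.275 to 0.85 m from the base axis. Payload 5.2 kg.
Tool frame: the origin (TCP) lies midway between the tips of the shut fingers; the grasp point (between the pads) lies 19 mm behind it (bot.grip_depth is the distance from the TCP to the grasp point, in m); z points along the fingers, y is the direction in which the jaws open and shut (so a half turn about z gives the same grasp; the last joint's range is limited). The gripper opens to 85 mm and grips with 20 to 120 N. Pads are 22 mm wide; open, the fingers measure 114 mm over their backs; the gripper's body (76 mm by 85 mm) begins 54 mm behind the grasp point. The pads swing forward as they close: fully open they stand 13 mm farther back than shut.
Start: joints at [-1.448, 0.259, 1.535, -0, 1.348, -0.203], TCP at [0.176, -0.521, 0.206] pointing down, gripper open.
Joint ranges: [-3.14, 3.14], [-0.91, 2.08], [0.19, 2.58], [-1.22, 4.36], [0.22, 2.71], [-3.12, 3.12]. Speed limits (rad/s): [2.57, 2.57, 3.14, 3.14, 3.14, 3.14].

INTERFACE

Orientations are given as a rotation vector (axis times angle).
In Python, from plant import bot, capture, calibration, models gives the robot as it stands. The module is installed in compiled form; this text tells all that it offers.
- The arm moves only by the tool jog_arm, never from a script. Its argument "rows" is text: rows parted by semicolons, each of 4 numbers parted by spaces: the shift along the tool's x, y, z in m, then the turn about the tool's z in rad. A call has 1 to 12 rows; each row shifts and turns the commanded pose from where the row before left it, along the tool's axes as they then stand; what a row does not reach is not made up. A row lasts 1/8 s, in which the tool goes at most 62.5 mm and 10.7 degrees, less where a joint would pass 70% of its speed; a pose out of reach is approached as far as the arm can. A call is refused whole if a number of a shift passes 0.0625 or a number of a turn 0.188, either way. A call with a gripper value outside its range is refused whole. "jaw" is the gripper's target within -1 to 1 (fully open at 1, half-way at 0, shut at -1), set as the call begins (left out, the last holds). The fingers move at their own pace and stop on an object; the grip force is fixed at half the most. Time passes only in rows, so rows that do not move let the fingers close. It gives the time, the measured TCP pose, the force and the opening at its end, in the units of the state.
- bot.state(): the state, without advancing time (a new reading comes with each control period).
- capture(name): name is "scene" or "top" or "wrist"; returns the picture (384x512x3 uint8, red, green, blue); there is no depth.
- calibration(name): a dict with "vertical_fov" (degrees; the focal length in pixels is half the picture's height over the tangent of half this angle, whatever the lens; pixels are square), "cx", "cy" (the principal point, pixels), "rvec" (rotation vector, rad) and "tvec" (3), from world to camera coordinates, as OpenCV has them. Camera axes: x right, y down, z forward; pixel columns grow to the right and rows downward; lengths in m; the calibration is good to about 2 mm. A picture is of the moment at which its call begins: read the wrist's pose just before it. calibration takes no time and is no camera call; for the wrist camera it gives the pose at the moment of the call.
- bot.sign_off(): hands the job in, once; it reports no verdict.
Trained networks look in the newest picture that a camera, given by its name, has taken for a name from the list of things; names that differ only in an ending like _2 or _b are one class to them, and where a whole thing is asked for, a point or a joint stands for the part that bears it (a point fixed in the world has none). Each returns a list of dicts, best first, with "confidence" (0 to 1); they miss things now and then, are a little off and sometimes report something else, mostly with a low value. They report only what shows in the picture. A call takes as long as a camera call. They do not tell look-alikes from the thing itself.
- models.boxes_of(camera, query): "box" ([left, top, right, bottom] as shares, 0 to 1, of the picture: columns of its width, rows of its height, round what is visible of it).
- models.spot_point(camera, query): "point" ([column, row] as shares, 0 to 1, of the picture: columns of its width, rows of its height: a listed point, or the origin of a listed thing).
The state is a dict: "time": time; "q": joint angles; "dq": joint speeds; "joint_torque": joint torques, N m; "position": TCP position; "eef_rot": TCP orientation; "ft_force": force on the tool from outside, world axes, zero at the start; "ft_torque": the same for the moment, N m; "grip_width": opening from 0.0 (shut) to 1.0 (fully open).
Only numpy, scipy, OpenCV 4.12 (cv2) and the standard library are available. Lean on these libraries where they do the work, as an engineer would, in place of code of your own. Each camera call takes 0.05 s, during which the arm holds its last target. There are 200 camera calls.

## Working session

There is one attempt and no reset: what is moved stays moved. The work goes in short steps, Python scripts to look and compute and a tool call to move; the robot and the scene stay as the last step left them, time stands still between calls to the robot, and variables do not carry over. Pictures are saved under pics/ and viewed, about 8 in all and at most 12, crops included, and the job is handed in when it is done.

Besides the shell and the picture viewer there is one more tool, called after ">>>" by a JSON object that holds its "api" and its "payload". jog_arm: Moves the arm, as the interface text tells. Its arguments: {"type":"object","properties":{"rows":{"type":"string"},"jaw":{"type":"number"}},"required":["rows"]}

```bash
mkdir -p pics; cat > h.py <<'E'
import numpy as np, cv2
from plant import bot, capture, calibration, models
def cam(n):
    c=calibration(n); f=192/np.tan(np.radians(c["vertical_fov"])/2)
    return np.array([[f,0,c["cx"]],[0,f,c["cy"]],[0,0,1]]), cv2.Rodrigues(np.array(c["rvec"],float))[0], np.array(c["tvec"],float)
def proj(C,p):
    K,R,t=C; q=K@(R@np.asarray(p,float)+t); return q[:2]/q[2]
def ray(C,u):
    K,R,t=C; d=R.T@np.linalg.solve(K,[u[0],u[1],1]); return -R.T@t,d/np.linalg.norm(d)
def atz(C,u,z):
    o,d=ray(C,u); return o+d*(z-o[2])/d[2]
def tri(obs):
    A=np.zeros((3,3));b=np.zeros(3)
    for C,u in obs:
        o,d=ray(C,u);M=np.eye(3)-np.outer(d,d);A+=M;b+=M@o
    return np.linalg.solve(A,b)
def save(n,im): cv2.imwrite("pics/"+n+".png",im[:,:,::-1])
E
python3 - <<'E'
from h import *
ims=[capture("scene"),capture("top")]
for n,im in zip(["scene","top"],ims): save(n+"0",im); print(n,[np.round(v,3) for v in cam(n)])
for n in ["scene","top"]:
  for q in ["dock","ring_seat","tape_roll","tray","flask","flask_cap"]:
    print(n,q,[(round(d["confidence"],2),np.round(np.array(d["point"])*[512,384],1)) for d in models.spot_point(n,q)])
E
```

```text
scene [array([[425.677,   0.   , 254.942],
       [  0.   , 425.677, 190.69 ],
       [  0.   ,   0.   ,   1.   ]]), array([[ 0.709,  0.705,  0.008],
       [ 0.4  , -0.392, -0.828],
       [-0.581,  0.591, -0.56 ]]), array([-0.372, -0.122,  1.979])]
top [array([[489.509,   0.   , 262.296],
       [  0.   , 489.509, 186.143],
       [  0.   ,   0.   ,   1.   ]]), array([[-0.008, -1.   ,  0.01 ],
       [-0.989,  0.007, -0.148],
       [ 0.148, -0.011, -0.989]]), array([-0.003,  0.467,  1.812])]
scene dock [(0.84, array([206. , 255.8])), (0.73, array([153.5, 238.3])), (0.67, array([136.1, 210.2]))]
scene ring_seat [(0.63, array([127. , 191.1])), (0.61, array([152.9, 230.1])), (0.53, array([199.9, 237.6]))]
scene tape_roll [(0.67, array([199. , 239.5]))]
scene tray [(0.9, array([274.7, 225.9])), (0.54, array([133.4, 280.9]))]
scene flask [(0.47, array([310.6, 186.7])), (0.17, array([330.1, 164.8]))]
scene flask_cap [(0.67, array([311.2, 167.5])), (0.47, array([333.5, 164.6]))]
top dock [(0.84, array([335.6, 163.9])), (0.83, array([360.9, 204.1])), (0.82, array([348.7, 266.5]))]
top ring_seat [(0.44, array([354.2, 266.1]))]
top tape_roll [(0.78, array([339. , 159.7]))]
top tray [(0.94, array([259. , 150.7]))]
top flask [(0.79, array([186.1, 160.3]))]
top flask_cap [(0.57, array([180.9, 155. ]))]
```

```bash
python3 -c "
import cv2,numpy as np
a=cv2.imread('pics/scene0.png');b=cv2.imread('pics/top0.png')
cv2.imwrite('pics/s0.png',cv2.resize(a,(784,588),interpolation=2));cv2.imwrite('pics/t0.png',cv2.resize(b,(784,588),interpolation=2))"
```

```text
(no output)
```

View pics/s0.png

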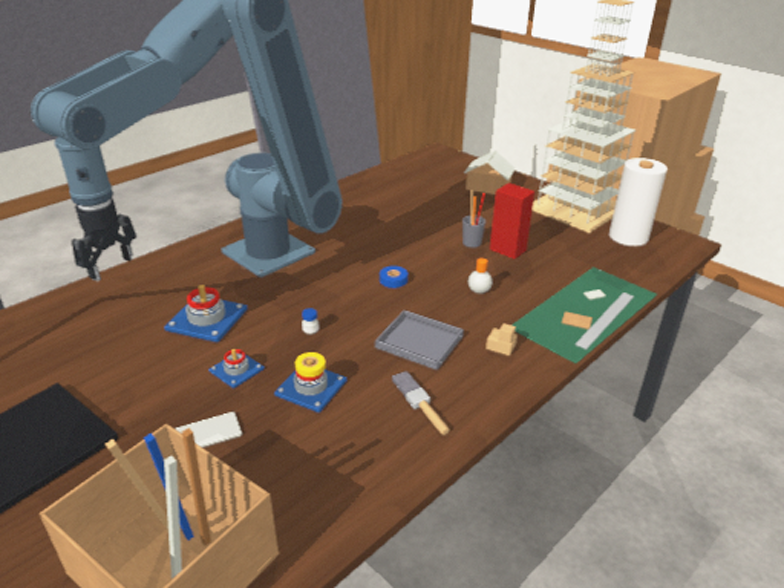

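View pics/t0.png

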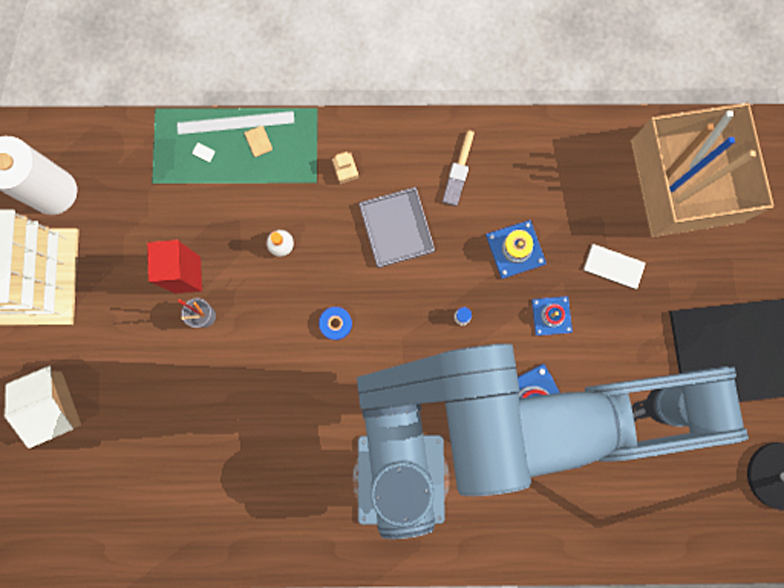

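Pictures 1 and 2 are the scene and top views. Three things could be taken for the dock (scene picture at 784 px):
- Large dock at (206,310).
- Small dock at (236,363).
- Middle-sized dock at (311,378), which carries the yellow roll. I choose this one.

There is one flask at (481,277), with the jar at (310,321) and the paper roll at (638,200) as other white things. There is one tray at (420,339).

```bash
python3 - <<'E'
from h import *
S=cam("scene");T=cam("top")
P=lambda n,a,b:print(n,np.round(tri([(S,a),(T,b)]),3))
P("dock",[206,255.8],[335.6,163.9]);P("tape",[199,239.5],[339,159.7]);P("tray",[274.7,225.9],[259,150.7]);P("flask",[310.6,186.7],[186.1,160.3]);P("cap",[311.2,167.5],[180.9,155])
for z,u in [(0,[335.6,163.9]),(.06,[339,159.7]),(0,[259,150.7]),(0,[186.1,160.3]),(.095,[180.9,155])]: print(np.round(atz(T,u,z),3))
# tray corners (rim) by min-area rect of grey region
im=cv2.imread("pics/top0.png");s=784/512
rim=np.array([[361,205],[418,188],[435,246],[378,266]])/s
W=[atz(T,u,.022)for u in rim]; print(np.round(W,3),np.mean(W,0))
c=np.array([[487,239],[530,221],[547,260],[502,277]])/s
W=[atz(T,u,.012)for u in c]; print(np.round(W,3),np.mean(W,0))
st=bot.state();print(st)
W=cam("wrist");print(W, "campos",-W[1].T@W[2])
E
```

```text
dock [ 0.563 -0.289 -0.013]
tape [ 0.558 -0.298  0.064]
tray [ 0.618  0.008 -0.016]
flask [0.573 0.285 0.015]
cap [0.57  0.288 0.108]
[ 0.557 -0.292  0.   ]
[ 0.561 -0.295  0.06 ]
[0.611 0.005 0.   ]
[0.575 0.287 0.   ]
[0.575 0.292 0.095]
[[ 0.673  0.094  0.022]
 [ 0.716 -0.05   0.022]
 [ 0.567 -0.091  0.022]
 [ 0.517  0.052  0.022]] [0.61818244 0.0010073  0.022     ]
[[ 0.586 -0.223  0.012]
 [ 0.632 -0.333  0.012]
 [ 0.531 -0.373  0.012]
 [ 0.489 -0.258  0.012]] [ 0.55919368 -0.29674581  0.012     ]
{'time': 0.7, 'q': array([-1.44781932e+00,  2.58545165e-01,  1.53496925e+00, -4.39287122e-06,
        1.34800291e+00, -2.02788648e-01]), 'dq': array([ 0.00135073, -0.00101127,  0.00107616, -0.00135499,  0.0009033 ,
       -0.00035111]), 'joint_torque': array([ 9.38148878e-04, -4.45770407e+01, -2.90849286e+01, -1.91126969e-04,
        2.49072127e-04, -4.25857434e-05]), 'position': array([ 0.17604792, -0.52108443,  0.20625164]), 'eef_rot': array([ 3.09993586e+00,  5.09441130e-01, -1.14446107e-05]), 'ft_force': array([-0.6988515 , -0.76301476,  0.35180422]), 'ft_torque': array([ 0.02019642,  0.00980744, -0.03651097]), 'grip_width': 0.9994877470846859}
(array([[335.64986245,   0.        , 257.50643112],
       [  0.        , 335.64986245, 186.75668019],
       [  0.        ,   0.        ,   1.        ]]), array([[ 3.19752309e-01, -9.47500920e-01, -6.83368706e-04],
       [-8.99009239e-01, -3.03615481e-01,  3.15594722e-01],
       [-2.99233771e-01, -1.00297786e-01, -9.48893832e-01]]), array([-0.54989059, -0.04066581,  0.37911166])) campos [ 0.25271286 -0.49534454  0.37219485]
```

>>> {"api": "jog_arm", "payload": {"rows": "0.03 -0.007 -0.002 0;0.043 -0.01 -0.003 0;0.043 -0.01 -0.003 0;0.043 -0.01 -0.003 0;0.043 -0.01 -0.003 0;0.043 -0.01 -0.003 0;0.043 -0.01 -0.003 0;0.043 -0.01 0 0;0.043 -0.01 0 0;0.03 -0.008 0 0;0 0 0 0;0 0 0 0", "jaw": 1}}

```text
time: 2.2
position: [0.5279, -0.302, 0.2261]
eef_rot: [3.1, 0.51, -0.001]
ft_force: [-0.2, 0.3, 0.3]
grip_width: 0.994
```

```bash
cat > look.py <<'E'
import sys
from h import *
def look(n,qs,show=True):
    st=bot.state();W=cam("wrist");im=capture("wrist");save(n,im)
    print("t",st["time"],"tcp",np.round(st["position"],4),"rot",np.round(st["eef_rot"],3))
    for q,z in qs:
        for d in models.spot_point("wrist",q):
            u=np.array(d["point"])*[512,384]; print(q,round(d["confidence"],2),np.round(u,1),"at z",z,np.round(atz(W,u,z),4))
    np.savez("pics/"+n+".npz",K=W[0],R=W[1],t=W[2])
    return W,im
E
python3 -c "
from look import *
look('w1',[('dock',0),('ring_seat',.06),('tape_roll',.06)])"
```

```text
t 2.2 tcp [ 0.5279 -0.302   0.2261] rot [ 3.1e+00  5.1e-01 -1.0e-03]
dock 0.87 [281.4 261.4] at z 0 [ 0.3919 -0.3813  0.    ]
dock 0.85 [260.7 118. ] at z 0 [ 0.5611 -0.2945  0.    ]
dock 0.79 [195.  371.7] at z 0 [ 0.172  -0.3225  0.    ]
tape_roll 0.76 [259.8 124.5] at z 0.06 [ 0.5615 -0.2929  0.06  ]
```

View pics/w1.png

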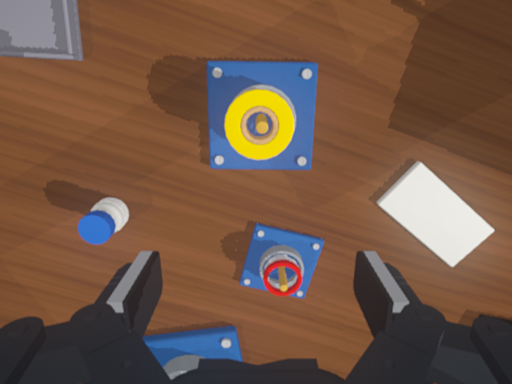

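```bash
cat >> look.py <<'E'
def ell(W,im,lo,hi,z,seed,rmax=80):
    hsv=cv2.cvtColor(im,cv2.COLOR_RGB2HSV);m=cv2.inRange(hsv,np.array(lo),np.array(hi))
    cs=[c for c in cv2.findContours(m,cv2.RETR_EXTERNAL,cv2.CHAIN_APPROX_NONE)[0] if len(c)>25 and np.linalg.norm(c[:,0].mean(0)-seed)<rmax]
    c=max(cs,key=cv2.contourArea)
    P=np.array([atz(W,u,z)[:2] for u in c[:,0].astype(float)])
    (x,y),r=cv2.minEnclosingCircle((P*1000).astype(np.float32)); e=cv2.fitEllipse(c)
    print("circle mm",round(x,1),round(y,1),"r",round(r,1),"ellipse px",np.round(e[0],1),np.round(e[1],1),"->",np.round(atz(W,e[0],z),4)); return e
E
python3 -c "
from look import *
d=np.load('pics/w1.npz');W=(d['K'],d['R'],d['t'])
im=cv2.imread('pics/w1.png')[:,:,::-1].copy()
e=ell(W,im,[24,150,120],[34,255,255],.078,[260,124])
T=cam('top');t=cv2.imread('pics/top0.png')[:,:,::-1].copy()
f=ell(T,t,[24,120,100],[34,255,255],.078,[339,159])
print('tri',tri([(W,e[0]),(T,f[0])]))
print('tcp proj',proj(W,[.5279,-.302,.2261]))
b=ell(W,im,[105,150,80],[120,255,255],.012,[260,115])
"
```

```text
circle mm 563.2 -291.3 r 32.2 ellipse px [258.9 123.8] [68.1 68.7] -> [ 0.5642 -0.291   0.078 ]
circle mm 561.5 -291.5 r 32.7 ellipse px [338.7 158.8] [16.3 16.7] -> [ 0.561  -0.2915  0.078 ]
tri [ 0.56291568 -0.29209711  0.06999136]
tcp proj [257.48659488 231.51426108]
circle mm 593.8 -284.0 r 62.6 ellipse px [263.9  83.9] [ 52.9 113.2] -> [ 0.598  -0.2855  0.012 ]
```

>>> {"api": "jog_arm", "payload": {"rows": "0.012 0.0004 0.02 0;0.012 0.0004 0.03 0;0.012 0.0003 0.03 0;0 0 0.016 0;0 0 0 0;0 0 0 0"}}

```text
time: 3.15
position: [0.5632, -0.2919, 0.1312]
eef_rot: [3.099, 0.509, 0.002]
ft_force: [-0.6, 0.2, 1.2]
grip_width: 0.999
```

```bash
python3 -c "
from look import *
W,im=look('w2',[('tape_roll',.06)])
e=ell(W,im,[24,150,120],[34,255,255],.078,[258,215],100)
d=np.load('pics/w1.npz');print(tri([(W,e[0]),((d['K'],d['R'],d['t']),[258.9,123.8])]))
"
```

```text
t 3.15 tcp [ 0.5632 -0.2919  0.1312] rot [3.099e+00 5.090e-01 2.000e-03]
tape_roll 0.82 [254.7 192.9] at z 0.06 [ 0.5598 -0.2909  0.06  ]
circle mm 564.6 -291.0 r 33.7 ellipse px [256.8 193.3] [90.6 90.7] -> [ 0.566  -0.2904  0.078 ]
[ 0.56306218 -0.29140774  0.06914473]
```

View pics/w2.png

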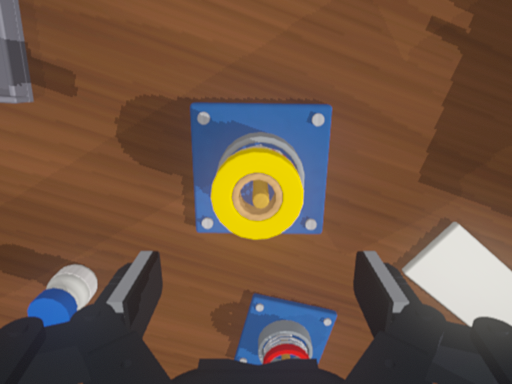

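>>> {"api": "jog_arm", "payload": {"rows": "0 0 0.025 0;0 0 0.03 0;0 0 0.02 0;0 0 0.003 0;0 0 0 0;0 0 0 0"}}

```text
time: 4.0
position: [0.5637, -0.2919, 0.0537]
eef_rot: [3.098, 0.509, 0.003]
ft_force: [-0.3, -0.2, -0.3]
grip_width: 1.0
```

>>> {"api": "jog_arm", "payload": {"rows": "0 0 0 0;0 0 0 0;0 0 0 0;0 0 0 0;0 0 0 0;0 0 0 0", "jaw": -1}}

```text
time: 4.75
position: [0.564, -0.2938, 0.0531]
eef_rot: [3.096, 0.509, 0.003]
ft_force: [1.1, -6.0, -0.0]
grip_width: 0.079
```

```bash
python3 -c "
from look import *
W,im=look('w3',[('tape_roll',.06)])
s=capture('scene')
a=cv2.resize(s[190:290,150:270],(480,400),interpolation=2)
save('c3',np.hstack([cv2.resize(im,(520,390))[:, 60:370],cv2.resize(a,(468,390))]))
"
```

```text
t 4.75 tcp [ 0.564  -0.2938  0.0531] rot [3.096e+00 5.090e-01 3.000e-03]
tape_roll 0.77 [252.1 238.2] at z 0.06 [ 0.5625 -0.2912  0.06  ]
```

View pics/c3.png

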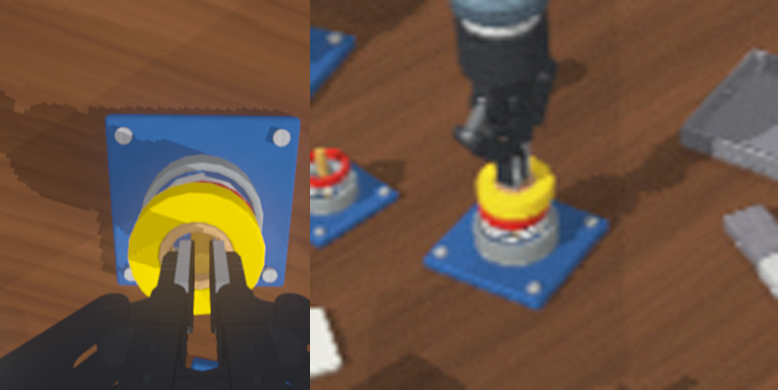

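Picture 5: the fingers slid over the roll's top and closed round the spigot inside its hole. The roll is still in place. I'll ease the jaws slightly, back out upwards, and grasp deeper.

>>> {"api": "jog_arm", "payload": {"rows": "0 0 0 0;0 0 0 0;0 0 -0.01 0;0 0 -0.02 0;0 0 -0.02 0;0 0 -0.02 0;0 0 0 0", "jaw": -0.81}}

```text
time: 5.78
position: [0.5639, -0.292, 0.1238]
eef_rot: [3.097, 0.509, 0.004]
ft_force: [-0.3, 0.4, -0.7]
grip_width: 0.096
```

>>> {"api": "jog_arm", "payload": {"rows": "0 0 0 0;0 0 0 0;0 0 0 0;0 0 0 0;0 0 0 0", "jaw": 1}}

```text
time: 6.4
position: [0.5628, -0.2913, 0.1221]
eef_rot: [-3.1, -0.509, 0.0]
ft_force: [0.6, 0.2, 0.4]
grip_width: 1.0
```

```bash
python3 -c "
from look import *
W,im=look('w4',[('tape_roll',.06),('ring_seat',.06)])
e=ell(W,im,[24,150,120],[34,255,255],.078,[258,205],100)
s=capture('scene')
S=cam('scene');ell(S,s,[24,120,100],[34,255,255],.078,[200,240])
a=cv2.resize(s[210:290,160:256],(468,390),interpolation=2)
save('c4',np.hstack([cv2.resize(im,(520,390))[:, 150:370],a]))
"
```

```text
t 6.4 tcp [ 0.5628 -0.2913  0.1221] rot [-3.1   -0.509  0.   ]
tape_roll 0.73 [257.6 195.4] at z 0.06 [ 0.5613 -0.2918  0.06  ]
tape_roll 0.65 [259.2 171.2] at z 0.06 [ 0.5789 -0.287   0.06  ]
circle mm 564.5 -290.5 r 33.9 ellipse px [257.7 197.6] [94.  94.2] -> [ 0.5661 -0.2903  0.078 ]
circle mm 567.5 -296.3 r 40.1 ellipse px [202.  237.5] [15.1 18.8] -> [ 0.5683 -0.2966  0.078 ]
```

View pics/c4.png

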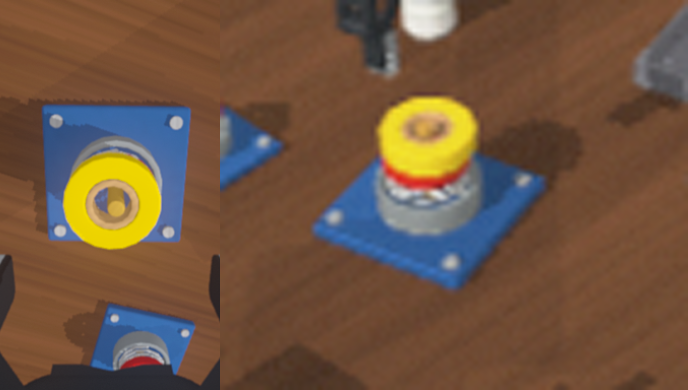

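Picture 6: the roll is back flat on the ring and undisturbed.

>>> {"api": "jog_arm", "payload": {"rows": "0 0 0.025 0;0 0 0.03 0;0 0 0.02 0;0 0 0.008 0;0 0 0 0;0 0 0 0"}}

```text
time: 7.35
position: [0.5635, -0.2918, 0.0403]
eef_rot: [3.099, 0.509, 0.002]
ft_force: [0.3, -0.9, -0.4]
grip_width: 0.999
```

>>> {"api": "jog_arm", "payload": {"rows": "0 0 0 0;0 0 0 0;0 0 0 0;0 0 0 0;0 0 0 0", "jaw": 0.4}}

```text
time: 7.98
position: [0.5633, -0.2916, 0.0396]
eef_rot: [3.099, 0.509, 0.001]
ft_force: [0.8, 0.7, 4.0]
grip_width: 0.737
```

>>> {"api": "jog_arm", "payload": {"rows": "0 0 0 0;0 0 0 0;0 0 0 0;0 0 0 0", "jaw": 0.2}}

```text
time: 8.48
position: [0.5633, -0.2916, 0.0394]
eef_rot: [3.099, 0.509, 0.001]
ft_force: [2.6, -1.6, 4.5]
grip_width: 0.732
```

>>> {"api": "jog_arm", "payload": {"rows": "0 0 -0.005 0;0 0 -0.01 0;0 0 -0.02 0;0 0 -0.02 0;0 0 -0.02 0;0 0 0 0;0 0 0 0"}}

```text
time: 9.35
position: [0.5621, -0.2907, 0.1133]
eef_rot: [-3.099, -0.509, 0.002]
ft_force: [0.6, -0.8, -0.9]
grip_width: 0.733
```

```bash
python3 -c "
from look import *
W,im=look('w5',[('tape_roll',.12),('ring_seat',.06)])
s=capture('scene')
a=cv2.resize(s[195:275,160:256],(468,390),interpolation=2)
save('c5',np.hstack([cv2.resize(im,(520,390))[:, 110:410],a]))
"
```

```text
t 9.35 tcp [ 0.5621 -0.2907  0.1133] rot [-3.099e+00 -5.090e-01  2.000e-03]
tape_roll 0.91 [254.7 246.8] at z 0.12 [ 0.5562 -0.2912  0.12  ]
tape_roll 0.6 [263.4 172.8] at z 0.12 [ 0.5964 -0.2823  0.12  ]
```

View pics/c5.png

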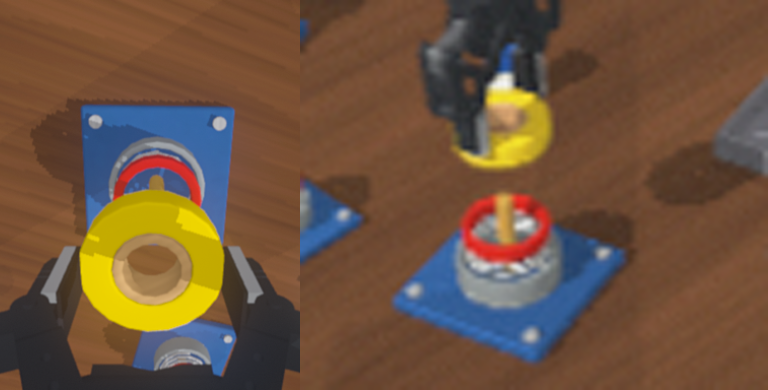

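Picture 7: the roll is lifted level and clear of the spigot, with the ring up. Next, over to the tray.

>>> {"api": "jog_arm", "payload": {"rows": "0.01 -0.015 0 0;0.018 -0.034 0 0;0.018 -0.034 0 0;0.018 -0.034 0 0;0.018 -0.034 0 0;0.018 -0.034 0 0;0.018 -0.034 0 0;0.018 -0.028 0 0;0.009 -0.014 0 0;0 0 0 0;0 0 0 0"}}

```text
time: 10.92
position: [0.6165, 0.0016, 0.1141]
eef_rot: [3.1, 0.509, -0.001]
ft_force: [-0.0, 0.0, -0.4]
grip_width: 0.732
```

```bash
python3 -c "
from look import *
W,im=look('w6',[('tray',.0)])
for q in ['tray']: print(models.boxes_of('wrist',q))
t=capture('top');print([np.array(d['point'])*[512,384] for d in models.spot_point('top','tray')])
save('c6',np.hstack([im[:,:],cv2.resize(t[90:200,200:300],(350,384))])[:,:800])
"
```

```text
t 10.925 tcp [0.6165 0.0016 0.1141] rot [ 3.10e+00  5.09e-01 -1.00e-03]
tray 0.75 [254.2 169.4] at z 0.0 [0.6189 0.0054 0.    ]
[{'box': [0.3031, 0.1568, 0.7068, 0.7029], 'confidence': 0.91}]
[array([258.2016, 151.296 ]), array([186.9824, 160.512 ])]
```

View pics/c6.png

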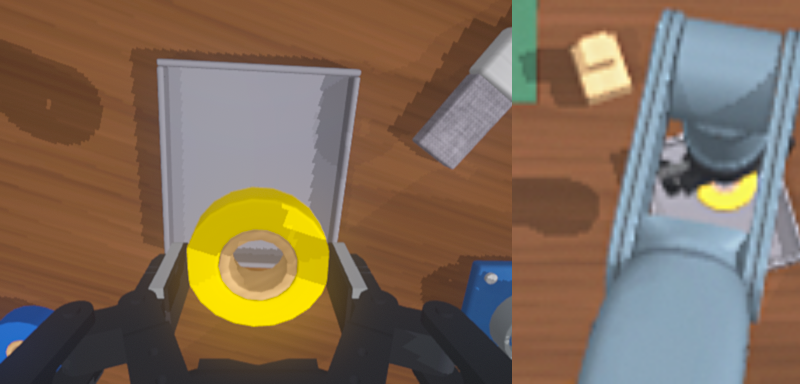

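```bash
python3 -c "
from h import *
d=np.load('pics/w6.npz');W=(d['K'],d['R'],d['t'])
a=atz(W,[158,61],.022);b=atz(W,[360,71],.022);u=(b-a)/np.linalg.norm(b-a);n=np.array([-u[1],u[0],0])
print(a,b,np.linalg.norm(b-a));c=(a+b)/2-n*.085;print(c,u)
x=np.array([.947,.32,0]);y=np.array([.32,-.947,0]);e=c-[.6165,.0016,.022];print('tool shift',e@x,e@y)"
```

```text
[0.6793205  0.09839605 0.022     ] [ 0.71954548 -0.04228542  0.022     ] 0.14631924928992698
[0.6177081  0.00468776 0.022     ] [ 0.27491244 -0.96146927  0.        ]
tool shift 0.0021321550280724026 -0.002537514235873834
```

>>> {"api": "jog_arm", "payload": {"rows": "0.002 -0.0025 0.025 0;0 0 0.03 0;0 0 0.03 0;0 0 0.012 0;0 0 0.007 0;0 0 0 0;0 0 0 0"}}

```text
time: 12.05
position: [0.6187, 0.0052, 0.0114]
eef_rot: [3.099, 0.509, 0.003]
ft_force: [0.8, -0.7, -0.7]
grip_width: 0.734
```

>>> {"api": "jog_arm", "payload": {"rows": "0 0 0.004 0;0 0 0 0;0 0 0 0"}}

```text
time: 12.42
position: [0.6178, 0.0054, 0.0063]
eef_rot: [3.1, 0.51, 0.0]
ft_force: [0.2, -0.4, -0.9]
grip_width: 0.737
```

>>> {"api": "jog_arm", "payload": {"rows": "0 0 0.004 0;0 0 0 0"}}

```text
time: 12.68
position: [0.6174, 0.0055, 0.0017]
eef_rot: [-3.1, -0.509, 0.001]
ft_force: [0.4, 1.0, -0.4]
grip_width: 0.735
```

>>> {"api": "jog_arm", "payload": {"rows": "0 0 0.003 0;0 0 0 0"}}

```text
time: 12.92
position: [0.6176, 0.0054, -0.0011]
eef_rot: [-3.1, -0.509, 0.001]
ft_force: [0.1, 0.3, -0.4]
grip_width: 0.732
```

>>> {"api": "jog_arm", "payload": {"rows": "0 0 0.003 0;0 0 0 0"}}

```text
time: 13.18
position: [0.6176, 0.0054, -0.0041]
eef_rot: [-3.1, -0.509, 0.001]
ft_force: [-0.5, 0.1, -0.7]
grip_width: 0.738
```

>>> {"api": "jog_arm", "payload": {"rows": "0 0 0.003 0;0 0 0 0"}}

```text
time: 13.42
position: [0.6175, 0.0054, -0.0071]
eef_rot: [-3.1, -0.509, 0.001]
ft_force: [0.2, -0.4, -0.6]
grip_width: 0.733
```

>>> {"api": "jog_arm", "payload": {"rows": "0 0 0.003 0;0 0 0 0"}}

```text
time: 13.68
position: [0.6175, 0.0054, -0.0101]
eef_rot: [-3.1, -0.509, 0.001]
ft_force: [-0.6, 0.5, -0.9]
grip_width: 0.732
```

>>> {"api": "jog_arm", "payload": {"rows": "0 0 0.003 0;0 0 0 0"}}

```text
time: 13.92
position: [0.6175, 0.0055, -0.0131]
eef_rot: [-3.1, -0.509, 0.001]
ft_force: [0.2, 0.0, -0.2]
grip_width: 0.734
```

>>> {"api": "jog_arm", "payload": {"rows": "0 0 0.0015 0;0 0 0 0"}}

```text
time: 14.18
position: [0.6178, 0.0054, -0.0134]
eef_rot: [3.1, 0.51, 0.0]
ft_force: [-2.3, -0.2, 5.1]
grip_width: 0.733
```

>>> {"api": "jog_arm", "payload": {"rows": "0 0 0 0;0 0 0 0;0 0 0 0;0 0 -0.005 0;0 0 -0.025 0;0 0 -0.05 0;0 0 -0.05 0;0 0 0 0;0 0 0 0", "jaw": 1}}

```text
time: 15.3
position: [0.6175, 0.0055, 0.1157]
eef_rot: [-3.1, -0.51, 0.0]
ft_force: [-0.5, -1.0, -0.1]
grip_width: 1.001
```

```bash
python3 -c "
from look import *
W,im=look('w7',[('tape_roll',.005),('tray',0)])
e=ell(W,im,[20,120,100],[34,255,255],.023,[258,200],120)
save('c7',im)
"
```

```text
t 15.3 tcp [0.6175 0.0055 0.1157] rot [-3.1  -0.51  0.  ]
tape_roll 0.98 [255.8 176.5] at z 0.005 [0.6152 0.0063 0.005 ]
tray 0.9 [258.1 171.9] at z 0 [0.6184 0.0053 0.    ]
circle mm 619.5 5.4 r 33.6 ellipse px [257.7 177.2] [78.7 79. ] -> [0.6203 0.0063 0.023 ]
```

View pics/c7.png

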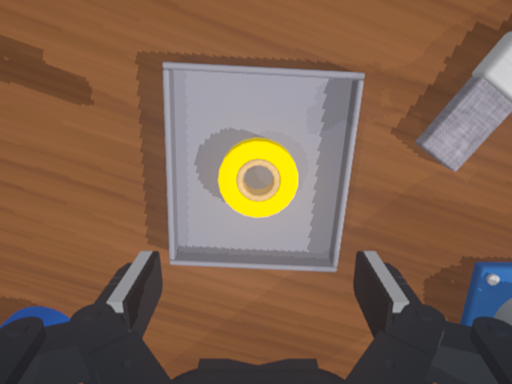

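Picture 8: the roll lies flat and centred in the tray at (258,177). Now to the flask.

>>> {"api": "jog_arm", "payload": {"rows": "0.001 -0.016 -0.01 0;0.003 -0.034 -0.015 0;0.003 -0.034 -0.02 0;0.003 -0.034 -0.02 0;0.003 -0.034 -0.01 0;0.003 -0.034 -0.01 0;0.003 -0.034 -0.01 0;0.002 -0.034 0 0;0.002 -0.034 0 0;0 0 0 0;0 0 0 0"}}

```text
time: 16.82
position: [0.547, 0.2858, 0.2107]
eef_rot: [3.099, 0.511, -0.001]
ft_force: [-0.6, -0.8, -0.3]
grip_width: 1.0
```

```bash
python3 -c "
from look import *
W,im=look('w8',[('flask',0),('flask_cap',.095)])
e=ell(W,im,[5,150,120],[20,255,255],.095,[258,130],120)
save('c8',im)
"
```

```text
t 16.825 tcp [0.547  0.2858 0.2107] rot [ 3.099e+00  5.110e-01 -1.000e-03]
flask 0.6 [256.3 125.8] at z 0 [0.5722 0.2959 0.    ]
flask_cap 0.94 [256.6 134. ] at z 0.095 [0.5788 0.2974 0.095 ]
circle mm 581.6 299.0 r 12.1 ellipse px [257.3 139.6] [32.4 44. ] -> [0.5745 0.2953 0.095 ]
```

View pics/c8.png

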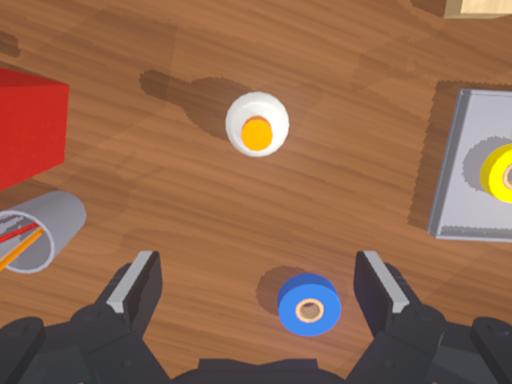

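Picture 9: the flask stands clear, with its cap at (257,134). One closer measurement from above.

>>> {"api": "jog_arm", "payload": {"rows": "0.01 0 0.015 0;0.01 -0.0007 0.02 0;0.01 0 0.015 0;0 0 0 0;0 0 0 0;0 0 0 0"}}

```text
time: 17.73
position: [0.5758, 0.296, 0.1615]
eef_rot: [-3.1, -0.51, -0.002]
ft_force: [-0.6, -0.7, 0.7]
grip_width: 1.001
```

```bash
python3 -c "
from look import *
W,im=look('w9',[('flask',0),('flask_cap',.095)])
p=models.spot_point('wrist','flask_cap')[0]['point'];p=np.array(p)*[512,384]
d=np.load('pics/w8.npz');W1=(d['K'],d['R'],d['t'])
print('cap tri',tri([(W,p),(W1,[256.6,134])]),'tcp proj',proj(W,bot.state()['position']))
T=cam('top');print('cap w/top',tri([(W,p),(W1,[256.6,134]),(T,[180.9,155.])]))
hsv=cv2.cvtColor(im,cv2.COLOR_RGB2HSV)
m=cv2.inRange(hsv,np.array([5,150,120]),np.array([22,255,255]));c=max([c for c in cv2.findContours(m,1,1)[0]],key=cv2.contourArea)
P=np.array([atz(W,u,.095)[:2] for u in c[:,0].astype(float)]);print('orange bbox at .095',P.min(0),P.max(0),cv2.boundingRect(c))
m=cv2.inRange(hsv,np.array([0,0,150]),np.array([180,50,255]));c=max([c for c in cv2.findContours(m,0,1)[0]],key=cv2.contourArea)
(x,y),r=cv2.minEnclosingCircle(c);print('ball',x,y,r,atz(W,[x,y],.027))
"
```

```text
t 17.725 tcp [0.5758 0.296  0.1615] rot [-3.1e+00 -5.1e-01 -2.0e-03]
flask 0.66 [253.9 160.3] at z 0 [0.5747 0.2996 0.    ]
flask_cap 0.87 [261.  188.7] at z 0.095 [0.5787 0.2943 0.095 ]
cap tri [0.58057164 0.29653737 0.1028373 ] tcp proj [257.49044532 231.59003977]
cap w/top [0.57695744 0.29466314 0.08718459]
orange bbox at .095 [0.56392252 0.28386365] [0.59765    0.31138325] (240, 162, 35, 45)
ball 487.2243957519531 207.64456176757812 83.79910278320312 [0.60862323 0.07376365 0.027     ]
```

>>> {"api": "jog_arm", "payload": {"rows": "0.001 -0.0007 0.02 0;0 0 0.03 0;0 0 0.03 0;0 0 0.015 0;0 0 0.006 0;0 0 0 0;0 0 0 0"}}

```text
time: 18.8
position: [0.5772, 0.2971, 0.061]
eef_rot: [-3.1, -0.509, -0.003]
ft_force: [0.2, -1.1, -1.0]
grip_width: 0.998
```

>>> {"api": "jog_arm", "payload": {"rows": "0 0 0 0;0 0 0 0;0 0 0 0;0 0 0 0;0 0 0 0;0 0 0 0", "jaw": -1}}

```text
time: 19.55
position: [0.5767, 0.297, 0.0602]
eef_rot: [-3.1, -0.51, -0.001]
ft_force: [0.1, -0.1, 4.8]
grip_width: 0.292
```

>>> {"api": "jog_arm", "payload": {"rows": "0 0 -0.005 0;0 0 -0.015 0;0 0 -0.03 0;0 0 -0.035 0;0 0 -0.035 0;0 0 -0.01 0;0 0 0 0;0 0 0 0"}}

```text
time: 20.55
position: [0.5753, 0.2965, 0.1878]
eef_rot: [3.1, 0.509, -0.005]
ft_force: [-0.7, -0.5, -2.3]
grip_width: 0.289
```

```bash
python3 -c "
from look import *
W,im=look('w10',[('flask',.13),('flask_cap',.225)])
S=cam('scene');s=capture('scene')
c=models.spot_point('scene','flask_cap');f=models.spot_point('scene','flask');print(c,f)
print(bot.state()['ft_force'])
u=proj(S,[.577,.297,.17]).astype(int);print(u)
a=cv2.resize(s[u[1]-40:u[1]+40,u[0]-40:u[0]+40],(390,390),interpolation=2)
save('c10',np.hstack([cv2.resize(im,(520,390))[:,100:410],a]))
"
```

```text
t 20.55 tcp [0.5753 0.2965 0.1878] rot [ 3.1    0.509 -0.005]
flask 0.94 [259.1 191.8] at z 0.13 [0.578  0.2963 0.13  ]
flask_cap 0.86 [259.8 258.9] at z 0.225 [0.5804 0.2972 0.225 ]
[{'point': [0.6215, 0.3682], 'confidence': 0.67}] [{'point': [0.6146, 0.4221], 'confidence': 0.55}]
[-0.01426693 -0.58690716 -1.76292914]
[316 154]
```

View pics/c10.png

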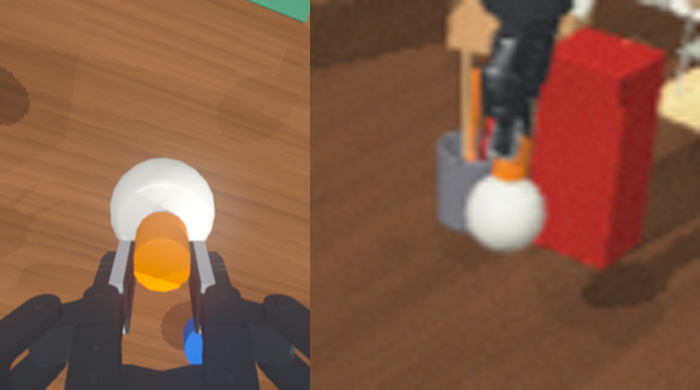

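```bash
python3 -c "
from look import *
def ld(n):
    d=np.load('pics/%s.npz'%n);return (d['K'],d['R'],d['t']),cv2.imread('pics/%s.png'%n)[:,:,::-1].copy()
for n,seed in [('w1',(260,115)),('w2',(260,170)),('w4',(260,175)),('w5',(260,180))]:
    W,im=ld(n);hsv=cv2.cvtColor(im,cv2.COLOR_RGB2HSV)
    m=cv2.inRange(hsv,np.array([100,130,60]),np.array([120,255,255]))
    m=cv2.morphologyEx(m,cv2.MORPH_CLOSE,np.ones((9,9)));c=[c for c in cv2.findContours(m,0,1)[0] if np.linalg.norm(c[:,0].mean(0)-seed)<70 and cv2.contourArea(c)>1500]
    if not c: print(n,'none');continue
    r=cv2.minAreaRect(np.vstack(c));b=cv2.boxPoints(r)
    P=np.array([atz(W,u,.012) for u in b]);print(n,np.round(b).tolist(),'centre',P.mean(0).round(4),'sides',np.linalg.norm(P-np.roll(P,1,0),axis=1).round(4))
W,im=ld('w2');P=np.array([atz(W,u,.013) for u in [(204,118),(318,120),(311,225),(208,223)]]);print('bolts',P.mean(0))
W,im=ld('w10');hsv=cv2.cvtColor(im,cv2.COLOR_RGB2HSV)
m=cv2.inRange(hsv,np.array([0,0,140]),np.array([180,45,255]));m[240:]=0
c=max(cv2.findContours(m,0,1)[0],key=cv2.contourArea)[:,0].astype(float);c=c[c[:,1]<205]
A=np.c_[2*c,np.ones(len(c))];s=np.linalg.lstsq(A,(c**2).sum(1),rcond=None)[0];r=np.sqrt(s[2]+s[0]**2+s[1]**2)
print('ball px',s[:2],r,'at z',atz(W,s[:2],.1546))
tcp=np.array([.5753,.2965]);x=np.array([.947,.32]);y=np.array([.32,-.947]);e=atz(W,s[:2],.1546)[:2]-tcp;print('rel tool',e@x,e@y)
e=atz(W,[259.8,258.9],.2226)[:2]-tcp;print('cap rel',e@x,e@y)
"
```

```text
w1 [[206.0, 167.0], [207.0, 61.0], [316.0, 62.0], [315.0, 169.0]] centre [ 0.5632 -0.2939  0.012 ] sides [0.1279 0.1168 0.1159 0.117 ]
w2 [[189.0, 231.0], [190.0, 103.0], [331.0, 104.0], [330.0, 232.0]] centre [ 0.5642 -0.2939  0.012 ] sides [0.1321 0.1171 0.1166 0.1173]
w4 [[188.0, 235.0], [189.0, 103.0], [334.0, 105.0], [333.0, 236.0]] centre [ 0.5643 -0.2938  0.012 ] sides [0.1321 0.1169 0.1162 0.117 ]
w5 [[178.0, 224.0], [189.0, 94.0], [338.0, 106.0], [328.0, 236.0]] centre [ 0.5691 -0.289   0.012 ] sides [0.1315 0.1105 0.1158 0.1118]
bolts [ 0.56217109 -0.2948792   0.013     ]
ball px [257.97751781 206.96005181] 51.268365728618875 at z [0.57627613 0.29655059 0.1546    ]
rel tool 0.0009405852897390685 0.00026444916884579676
cap rel 0.003654258940228462 0.0010364492445587659
```

>>> {"api": "jog_arm", "payload": {"rows": "-0.005 0.014 0 0;-0.01 0.028 0 0;-0.014 0.038 0 0;-0.014 0.038 0 0;-0.014 0.038 0 0;-0.014 0.038 0 0;-0.014 0.038 0 0;-0.014 0.038 0 0;-0.014 0.038 0 0;-0.014 0.038 0 0;-0.014 0.038 0 0;-0.014 0.038 0 0"}}

```text
time: 22.35
position: [0.5638, -0.1547, 0.1899]
eef_rot: [3.1, 0.509, 0.0]
ft_force: [1.0, -0.2, -1.9]
grip_width: 0.289
```

>>> {"api": "jog_arm", "payload": {"rows": "-0.014 0.038 0 0;-0.014 0.038 0 0;-0.01 0.028 0 0;-0.008 0.022 0 0;0 0.006 0 0;0 0 0 0;0 0 0 0"}}

```text
time: 23.22
position: [0.5634, -0.291, 0.1897]
eef_rot: [-3.099, -0.511, 0.0]
ft_force: [0.1, -0.4, -1.9]
grip_width: 0.294
```

```bash
python3 -c "
from look import *
W,im=look('w11',[('flask',.13),('flask_cap',.225),('dock',0),('ring_seat',.06)])
def ld(n):
    d=np.load('pics/%s.npz'%n);return (d['K'],d['R'],d['t']),cv2.imread('pics/%s.png'%n)[:,:,::-1].copy()
V,_=ld('w4');print('spigot tip w4',atz(V,[261.9,204.8],.082))
V,i5=ld('w5')
hsv=cv2.cvtColor(im,cv2.COLOR_RGB2HSV)
hs5=cv2.cvtColor(i5,cv2.COLOR_RGB2HSV)
m=cv2.inRange(hs5,np.array([0,150,80]),np.array([5,255,255]))|cv2.inRange(hs5,np.array([174,150,80]),np.array([180,255,255]));m[220:]=0
ys,xs=np.nonzero(m);print('ring w5 px',xs.min(),xs.max(),ys.min()); ct=atz(V,[(xs.min()+xs.max())/2,ys.min()],.06);print('far rim pt',ct,'centre',ct-[.947*.031,.32*.031,0])
m=cv2.inRange(hsv,np.array([0,150,80]),np.array([5,255,255]))|cv2.inRange(hsv,np.array([174,150,80]),np.array([180,255,255]))
ys,xs=np.nonzero(m);print('ring w11 px n',len(xs),xs.min() if len(xs) else 0)
s=capture('scene');a=cv2.resize(s[185:275,160:256],(416,390),interpolation=2)
save('c11',np.hstack([cv2.resize(im,(520,390))[:,100:430],a]))
"
```

```text
t 23.225 tcp [ 0.5634 -0.291   0.1897] rot [-3.099 -0.511  0.   ]
flask_cap 0.68 [257.9 259.9] at z 0.225 [ 0.5665 -0.2902  0.225 ]
dock 0.95 [282.7 298.7] at z 0 [ 0.3976 -0.3803  0.    ]
dock 0.65 [260.5 155.1] at z 0 [ 0.5631 -0.2943  0.    ]
ring_seat 0.66 [284.3 328.5] at z 0.06 [ 0.4033 -0.3757  0.06  ]
spigot tip w4 [ 0.56357061 -0.29404963  0.082     ]
ring w5 px 220 305 153
far rim pt [ 0.59306022 -0.28368573  0.06      ] centre [ 0.56370322 -0.29360573  0.06      ]
ring w11 px n 1043 229
```

View pics/c11.png

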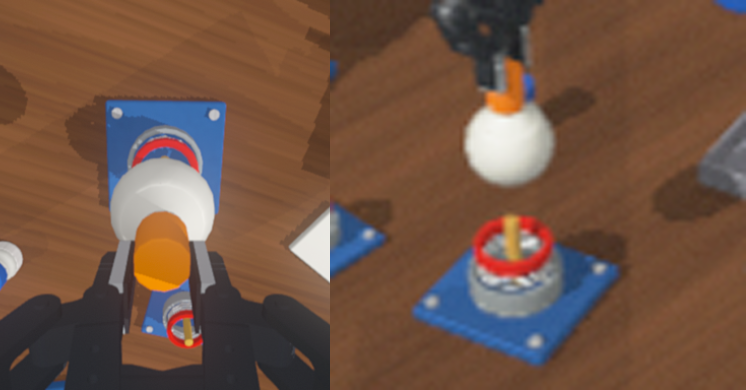

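Picture 11: the flask hangs upright above the correct dock, and the ring is free. Three estimates of the ring centre agree at (0.5637, -0.294).

>>> {"api": "jog_arm", "payload": {"rows": "-0.0015 0.0027 0.01 0;0 0 0.015 0;0 0 0.012 0;0 0 0 0;0 0 0 0"}}

```text
time: 24.15
position: [0.5628, -0.2954, 0.1527]
eef_rot: [3.1, 0.51, 0.0]
ft_force: [1.2, -0.5, -1.9]
grip_width: 0.293
```

>>> {"api": "jog_arm", "payload": {"rows": "0 0 0.01 0;0 0 0.01 0;0 0 0.01 0;0 0 0 0;0 0 0 0"}}

```text
time: 24.78
position: [0.5628, -0.2955, 0.1227]
eef_rot: [3.1, 0.509, 0.0]
ft_force: [-0.9, -0.3, -1.6]
grip_width: 0.29
```

>>> {"api": "jog_arm", "payload": {"rows": "0.0005 -0.0014 0 0;0 0 0.004 0;0 0 0.004 0;0 0 0.002 0;0 0 0 0;0 0 0 0"}}

```text
time: 25.52
position: [0.5628, -0.294, 0.1131]
eef_rot: [3.1, 0.509, 0.0]
ft_force: [-1.5, 0.8, 3.6]
grip_width: 0.291
```

```bash
python3 -c "
from h import *
s=bot.state();print(s['position'],s['ft_force'],s['ft_torque'])"
```

```text
[ 0.56277696 -0.29396299  0.11311832] [-1.51826974  0.76036444  3.6040794 ] [0.06231378 0.18947793 0.01186456]
```

>>> {"api": "jog_arm", "payload": {"rows": "0 0 0.004 0;0 0 0.004 0;0 0 0.004 0;0 0 0 0;0 0 0 0"}}

```text
time: 26.15
position: [0.5628, -0.2942, 0.1016]
eef_rot: [3.099, 0.509, 0.001]
ft_force: [-3.1, 0.4, 8.7]
grip_width: 0.291
```

>>> {"api": "jog_arm", "payload": {"rows": "0 0 0.0015 0;0 0 0.0015 0;0 0 0 0;0 0 0 0"}}

```text
time: 26.65
position: [0.5629, -0.2943, 0.0989]
eef_rot: [3.099, 0.509, 0.001]
ft_force: [-3.2, 0.2, 9.3]
grip_width: 0.286
```

>>> {"api": "jog_arm", "payload": {"rows": "0 0 0.001 0;0 0 0 0;0 0 0 0"}}

```text
time: 27.02
position: [0.5629, -0.2943, 0.098]
eef_rot: [3.099, 0.509, 0.001]
ft_force: [-3.7, 1.1, 10.7]
grip_width: 0.288
```

>>> {"api": "jog_arm", "payload": {"rows": "-0.001 0 0.001 0;0 0 0 0;0 0 0 0"}}

```text
time: 27.4
position: [0.5621, -0.2946, 0.0972]
eef_rot: [3.099, 0.509, 0.002]
ft_force: [-4.1, 1.5, 11.2]
grip_width: 0.295
```

>>> {"api": "jog_arm", "payload": {"rows": "-0.001 0 0.001 0;0 0 0 0;0 0 0 0"}}

```text
time: 27.78
position: [0.5613, -0.2949, 0.0969]
eef_rot: [3.098, 0.509, 0.003]
ft_force: [-4.1, 1.1, 15.1]
grip_width: 0.293
```

```bash
python3 -c "
from look import *
W,im=look('w12',[('flask',.038),('flask_cap',.133),('dock',0)])
S=cam('scene');s=capture('scene');t=capture('top')
hsv=cv2.cvtColor(im,cv2.COLOR_RGB2HSV)
m=cv2.inRange(hsv,np.array([0,0,140]),np.array([180,45,255]));m[240:]=0
cc=[c for c in cv2.findContours(m,0,1)[0] if 150<c[:,0,0].mean()<360]
c=max(cc,key=cv2.contourArea)[:,0].astype(float);c=c[c[:,1]<205]
A=np.c_[2*c,np.ones(len(c))];q=np.linalg.lstsq(A,(c**2).sum(1),rcond=None)[0];r=np.sqrt(q[2]+q[0]**2+q[1]**2)
b=atz(W,q[:2],.065);print('ball px',q[:2],r,b);x=np.array([.947,.32]);y=np.array([.32,-.947]);e=b[:2]-bot.state()['position'][:2];print('rel tool',e@x,e@y)
st=bot.state();print(st['ft_force'],st['ft_torque'],st['position'])
a=cv2.resize(s[200:280,165:250],(414,390),interpolation=2)
save('c12',np.hstack([cv2.resize(im,(520,390))[:,70:450],a]))
"
```

```text
t 27.775 tcp [ 0.5613 -0.2949  0.0969] rot [3.098e+00 5.090e-01 3.000e-03]
flask 0.84 [256.9 192.8] at z 0.038 [ 0.5628 -0.2941  0.038 ]
flask_cap 0.66 [257.3 261.2] at z 0.133 [ 0.5642 -0.2938  0.133 ]
dock 0.68 [283.2 356.9] at z 0 [ 0.3951 -0.3781  0.    ]
ball px [258.60009391 193.44218925] 47.58597493346591 [ 0.57171428 -0.29222021  0.065     ]
rel tool 0.01066081397487288 0.0007590573992655907
[-2.9096362   1.69048802 14.80109864] [ 0.48042256  0.63709849 -0.00191452] [ 0.5613674  -0.29491498  0.09690754]
```

>>> {"api": "jog_arm", "payload": {"rows": "0 0 0.0005 0;0 0 0 0;0 0 0 0;0 0 0 0;0 0 0 0;0 0 0 0"}}

```text
time: 28.82
position: [0.5614, -0.295, 0.0968]
eef_rot: [3.098, 0.509, 0.003]
ft_force: [-3.7, 2.0, 17.0]
grip_width: 0.292
```

```bash
python3 -c "
from look import *
im=capture('wrist');W=cam('wrist');s=capture('scene');S=cam('scene')
for n,C,zs in [('scene',S,(.038,.133))]:
  for q,z in zip(['flask','flask_cap'],zs): print(n,q,[(round(d['confidence'],2),atz(C,np.array(d['point'])*[512,384],z).round(4)) for d in models.spot_point(n,q)])
# ball in scene: white blob, offset from expected ball centre
hsv=cv2.cvtColor(s,cv2.COLOR_RGB2HSV);g=cv2.cvtColor(im,cv2.COLOR_RGB2GRAY)
h=cv2.HoughCircles(g,cv2.HOUGH_GRADIENT,1,20,param1=120,param2=18,minRadius=42,maxRadius=58)
print('expected ball px',proj(W,[.5637,-.2938,.065]));
if h is not None: print([(c.round(1).tolist(),atz(W,c[:2],.065).round(4).tolist()) for c in h[0][:4]])
m=cv2.inRange(hsv,np.array([5,150,120]),np.array([20,255,255]));c=[c for c in cv2.findContours(m,0,1)[0] if np.linalg.norm(c[:,0].mean(0)-proj(S,[.5637,-.294,.115]))<25]
print('cap px',[cv2.minAreaRect(k) for k in c],'axis proj',proj(S,[.5637,-.294,.06]),proj(S,[.5637,-.294,.115]))
st=bot.state();print(st['position'],st['ft_force'],st['grip_width'],st['time'])
"
```

```text
scene flask [(0.7, array([ 0.5436, -0.2864,  0.038 ]))]
scene flask_cap [(0.68, array([ 0.5516, -0.2906,  0.133 ]))]
expected ball px [256.75084705 205.63982258]
[([257.5, 206.5, 51.900001525878906], [0.5633, -0.2944, 0.065]), ([256.5, 185.5, 49.20000076293945], [0.5764, -0.2894, 0.065])]
cap px [((201.93820190429688, 227.89889526367188), (7.843984603881836, 11.12997817993164), 32.00538635253906)] axis proj [202.09233074 240.57503474] [201.08059689 227.93967466]
[ 0.56143191 -0.29497833  0.09682768] [-4.3000718   2.57677227 17.00819304] 0.29047701266369297 29.025
```

The ball sits within about 1 mm of the ring centre, the ring is at its stop, and the pose is steady. Handing in.

```bash
python3 -c "
from plant import bot
print(bot.sign_off())"
```

```text
the job is handed in; nothing more can be done
None
```

I lifted the yellow tape roll off the middle-sized dock and laid it flat in the tray. I then set the flask in the red ring, pressed it down to the stop, and handed in at about 29 s while still holding it pressed. Sign-off gives no verdict, so success is my reading of the last checks.

**Tape roll:** my first grasp was too shallow. The fingers slid over the roll and closed round the spigot. I backed out and a picture showed the roll undisturbed. The second, deeper grasp lifted it level with the ring up. It ended within about 2 mm of the tray's centre, let go.

**Flask, last checks:**
- **Centring:** the ball in the wrist picture was at (0.5633, -0.2944), within about 1 mm of the estimated ring centre (0.5637, -0.2938).
- **Pressing:** the push was steady at about 17 N upward on the tool (about 19 N on the dock once the flask's weight is added). The tool had stopped moving down, and its height matched the ring being fully down.
- **Grip:** still closed on the cap.

**Checks that disagreed or failed:**
- The scene-camera network put the flask 1–2 cm off. That camera is farther away, and its own cap outline fitted the dock's axis within about 1 px, so I did not trust the network.
- One circle fit of the ball in the wrist picture was unreliable because its radius came out too small.
- A sideways force of about 4–5 N remained, which I put down to slight side load in the seat.
- I had no picture of the final pose, because the picture limit was reached.
- I took no final look at the other things on the table. They were never near a contact.

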